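# Knock a square tube out of its nest and snap it into the weld jig

### The arm

A 6-joint arm with a two-finger parallel gripper is mounted at the origin on the work surface. World frame = base frame: x ahead of the robot, y to its left, z up, the work surface at z = 0. Lengths are in mm, angles in rad, forces in N, time in s.
With the tool pointing down it reaches from about 300 to 950 mm from the base axis. Payload 3.1 kg.
Tool frame: the origin (TCP) lies at the very end of the fingers, on their centre line; the grasp point (between the pads) lies 19 mm behind it (r.grip_point_offset is the distance from the TCP to the grasp point, in mm); z points along the fingers, y is the direction in which the jaws open and shut (so a half turn about z gives the same grasp; the last joint's range is limited). The gripper opens to 85 mm and grips with 20 to 120 N. Pads are 22 mm wide; open, the fingers measure 114 mm over their backs; the gripper's body (76 mm by 85 mm) begins 54 mm behind the grasp point. The pads swing forward as they close: fully open they stand 13 mm farther back than shut.
Start: joints at [1.098, 0.308, 1.634, -0, 1.2, -0.07], TCP at [245.023, 574.975, 231.272] pointing down, gripper open.
Joint ranges: [-3.06, 3.06], [-0.79, 1.96], [0.05, 2.63], [-1.19, 4.34], [0.05, 2.64], [-2.94, 2.94]. Speed limits (rad/s): [2.79, 2.79, 3.14, 3.14, 3.14, 3.14].

### API

Orientations are given as a unit quaternion [x, y, z, w].
In Python, from plant import monitor, get_image, r, look_for, silhouettes gives the robot as it stands.
- The arm moves only by the tool send_rows, never from a script. Its arguments are lists of equal length, an entry for each row: "linear": the shift along the world's x, y, z scaled (see below), a list of three; "angular": the turn, a rotation vector about the world's x, y, z scaled (see below), a list of three. In form: {"linear": [[dx, dy, dz], ...], "angular": [[wx, wy, wz], ...]}. A call has 1 to 8 rows; each row is the pose to reach, as a shift and turn from the pose commanded when the call began, turning the shorter way round; what a row does not reach only later rows make up. The controller multiplies each number of a shift by 0.5 m and each number of a turn by 180 degrees. A row lasts 1/10 s, in which the tool goes at most 50 mm and 8.59 degrees, less where a joint would pass 70% of its speed; a pose out of reach is approached as far as the arm can. A call with a number of a shift or a turn outside -1 to 1 is refused whole. A call with a gripper value outside its range is refused whole. "hand" is the opening, from 0 (shut) to 1 (fully open), set as the call begins (left out, the last holds). The fingers move at their own pace and stop on an object; "force" is the grip in N (left out, the last holds). Time passes only in rows, so rows that repeat a pose let the fingers close. It gives the time, the measured TCP pose, the force and the opening at its end, in the units of the state.
- monitor.get_state(): the state, without advancing time (a new reading comes with each control period).
- get_image(name): name is "scene" or "top"; returns a dict with "pixels" (480x640x3 uint8, red, green, blue), "z_map" (480x640 float32, mm along the optical axis (not along the pixel's ray), 0 where there is no reading), "camera_matrix" (3x3 intrinsics, pixels), "k1" (the pictures are not rectified: a ray, as slopes to the right and down, at radius r is drawn at 1 + k1 r^2 times it, then the intrinsics apply), "camera_from_world" (4x4, takes a point from world to camera coordinates). Camera axes: x right, y down, z forward; pixel columns grow to the right and rows downward; lengths in mm; the calibration is good to about 2 mm. A picture is of the moment at which its call begins.
- r.job_done(): hands the job in, once; it reports no verdict.
Trained networks look in the newest picture that a camera, given by its name, has taken for a name from the list of things; names that differ only in an ending like _2 or _b are one class to them, and where a whole thing is asked for, a point or a joint stands for the part that bears it (a point fixed in the world has none). Each returns a list of dicts, best first, with "p" (0 to 1); they miss things now and then, are a little off and sometimes report something else, mostly with a low value. They report only what shows in the picture. A call takes as long as a camera call. They do not tell look-alikes from the thing itself.
- look_for(camera, thing): "centre" ([column, row] in pixels, amid what is visible of it).
- silhouettes(camera, thing): "region" (480x640 bool, what is visible of it) and "centre" ([column, row] in pixels, amid what is visible of it).
The state is a dict: "time": time; "joint_positions": joint angles; "qvel": joint speeds; "joint_torque": joint torques, N m; "ee_pos": TCP position; "eef_rot": TCP orientation; "ft_force": force on the tool from outside, world axes, zero at the start; "ft_torque": the same for the moment, N m; "width": finger opening in mm.
Only numpy, scipy, OpenCV 4.12 (cv2) and the standard library are available. Lean on these libraries where they do the work, as an engineer would, in place of code of your own. Each camera call takes 0.05 s, during which the arm holds its last target.

### The job

Press the paddle to knock the square steel tube up out of the nest block, lift it out and lay it flat in the seat of the weld jig, between the two open hinged covers. Then press both covers down over its ends until each snaps and stays shut. Leave the flat steel offcut and the short piece of pipe between the two fixtures where they are.

Things in the scene. Friction and masses are not known exactly. Their poses are not given: they have to be found in the camera images.
- tube: Square steel tube, 40 x 40 mm, 150 mm long, wall 4 mm, about 0.5 kg, lying. Origin: centre of its underside; y along its length, z up. It starts sunk in the nest's pocket, its top 1.5 mm below the block's top, so that it cannot be gripped until it is knocked up; then it stands about 28 mm proud of the block and stays up, to be gripped across its 40 mm width (along its x).
- nest: Dark steel block, 80 mm (x) by 200 mm (y) by 72 mm high, fixed to the bench. Origin: centre of its underside; z up. In its top is a pocket along y, 44 x 154 mm, 42 mm deep, that holds the tube; a knockout rod comes up through the pocket's floor. The rod's paddle sticks out of its -x side, the side towards the robot.
- paddle (a joint): Knockout paddle on the nest's -x side: 0 = at rest, sloping up (0.25 rad above level), the rod down; 0.45 = pressed fully down to its stop (0.2 rad below level), the rod and tube 30 mm up. It is stiff and stays where it is left, even under the tube. Pressing takes about 16 to 20 N at its pad.
- paddle_pad (a point): Centre of the top face of the paddle's steel pad (34 mm x 56 mm). The pad turns about a level axis, parallel to the nest's y, 50 mm to -x from the nest's centre and 36 mm above the bench; the point lies 70 mm out from that axis, about 58 mm above the bench at rest and about 27 mm when fully down.
- jig: Weld jig fixed to the bench: dark steel base plate 106 mm (x) by 270 mm (y), 12 mm thick. Origin: centre of its underside; z up. The covers hinge at its two y ends, between lugs 68 mm high. Four detent posts, 12 x 18 mm, 72 mm high, stand 45 mm to either side in x and 50 mm in y of its centre; their sprung bars, 63 mm above the bench, leave 56 mm between them across the seat.
- seat (a point): Centre of the floor of the jig's seat, 12 mm above the jig's origin. The seat lies along the jig's y: side walls 46 mm apart, 6 mm thick, 140 mm long, their tops 24 mm above the bench; low end stops 170 mm apart. The tube goes in along it, midway between the covers; a seated tube's origin is at this point, its top 52 mm above the bench.
- cover_a (a joint): Hinged cover at the jig's +y end: 0 = shut (level over the seat), grows as it opens, at most 1.55. Starts at 1.25 to 1.5. A light spring pushes it open (3 N at the free edge). Below about 0.2 two sprung bars resist its side studs (10 to 15 N near the free edge) until it snaps under them at about 0.1 and is held at 0; let go before, it springs part open.
- cover_b (a joint): Hinged cover at the jig's -y end: 0 = shut (level over the seat), grows as it opens, at most 1.55. Starts at 1.25 to 1.5. A light spring pushes it open (3 N at the free edge). Below about 0.2 two sprung bars resist its side studs (10 to 15 N near the free edge) until it snaps under them at about 0.1 and is held at 0; let go before, it springs part open.
- cover_a_hinge (a point): Middle of the hinge axis (level, parallel to the jig's x) of the +y cover: 110 mm to +y from the jig's centre, 58 mm above the bench. The cover is a steel plate 52 mm wide, 6 mm thick, reaching 85 mm from this axis to its free edge, towards the jig's centre when shut. Its top face, 2 mm above the axis when shut, faces outwards when open.
- cover_b_hinge (a point): The same for the -y cover: 110 mm to -y from the jig's centre, 58 mm above the bench.
- cover_a_press (a point): Point on the +y cover's top face, on its centre line, 74 mm from the hinge and 11 mm from the free edge: where to press it. When shut it is 60 mm above the bench.
- cover_b_press (a point): The same point on the -y cover.
- flat_offcut: Bystander: flat steel offcut 110 x 42 x 8 mm lying between nest and jig; origin under its centre.
- pipe_offcut: Bystander: short piece of pipe standing upright, behind the flat offcut as the robot sees it, 52 mm across, 60 mm high; origin under its centre.
There are look-alikes about, which are no part of the job. What is shaped like the tube but green or purple is not meant.

How it is judged (in metres and radians):
On the way, in this order (a step that is already met when the one before it is completed fails the run):
1. the tube is knocked up in the nest by the paddle (value of joint paddle above 0.36 rad and z of tube in the frame of nest between 0.052 and 0.066 m and x of tube in the frame of nest between -0.008 and 0.008 m and y of tube in the frame of nest between -0.008 and 0.008 m), for 0.1 s.
2. the tube lies flat in the jig's seat, both covers still open (x of tube in the frame of jig between -0.006 and 0.006 m and y of tube in the frame of jig between -0.013 and 0.013 m and z of tube in the frame of jig between 0.01 and 0.0155 m and angle between the y axis of tube and the y axis of jig, either way round below 0.06 rad and angle between the z axis of tube and the z axis of jig, either way round below 0.05 rad and value of joint each of cover_a, cover_b above 0.6 rad), for 0.2 s.
At the end, for the whole second after the job is handed in: The tube lies still and flat in the jig's seat (within 6 mm across, 13 mm along, 3 mm in height, 0.06 rad of the seat) and both covers are shut (each under 0.06 rad) and stay so when let go (x of tube in the frame of jig between -0.006 and 0.006 m and y of tube in the frame of jig between -0.013 and 0.013 m and z of tube in the frame of jig between 0.01 and 0.0155 m and angle between the y axis of tube and the y axis of jig, either way round below 0.06 rad and angle between the z axis of tube and the z axis of jig, either way round below 0.05 rad and value of joint each of cover_a, cover_b below 0.06 rad and linear speed of tube below 0.02 m/s); the robot touches nothing.
It fails at once if the flat offcut or the piece of pipe is pushed more than 30 mm (distance of any of flat_offcut, pipe_offcut from where it was at the start of the episode above 0.03 m).
It also fails if it takes over 64 s, if anything falls off the work surface, if the arm or the gripper's body presses on something with over 40 N, if the wrist force passes 120 N, or if a joint passes its speed limit or range.

## Working session

There is one attempt and no reset: what is moved stays moved. The work goes in short steps, Python scripts to look and compute and a tool call to move; the robot and the scene stay as the last step left them, time stands still between calls to the robot, and variables do not carry over. Pictures are saved under pics/ and viewed, and the job is handed in when it is done.

Besides the shell and the picture viewer there is one more tool, called after "Emit:" by a JSON object that holds its "name" and its "arguments". send_rows: Moves the arm, as the interface text tells. Shifts and turns lie within -1 to 1; 1 stands for 0.5 m of shift or 180 degrees of turn. Its arguments: {"type":"object","properties":{"linear":{"type":"array","items":{"type":"array","items":{"type":"number"}}},"angular":{"type":"array","items":{"type":"array","items":{"type":"number"}}},"hand":{"type":"number"},"force":{"type":"number"}},"required":["linear","angular"]}

```bash
mkdir -p pics; ls; python3 - <<'E'
from plant import monitor,get_image
import cv2,numpy as np
s=monitor.get_state();print(s)
for n in("scene","top"):
    g=get_image(n);np.savez(f"{n}0.npz",**{k:np.array(v) for k,v in g.items()})
    cv2.imwrite(f"pics/{n}0.png",g["pixels"][:,:,::-1]);print(g["camera_matrix"],g["k1"],g["camera_from_world"])
E
```

```text
pics
{'time': 0.0, 'joint_positions': array([ 1.09829166e+00,  3.08980364e-01,  1.63518293e+00, -1.06959332e-05,
        1.19966246e+00, -6.97121249e-02]), 'qvel': array([ 0.00035189, -0.00020404, -0.00040369,  0.00235895, -0.00026465,
       -0.00056728]), 'joint_torque': array([ 3.44700557e-04, -4.15244114e+01, -2.76668608e+01, -2.55244129e-05,
        1.03629014e-02, -8.98882206e-06]), 'ee_pos': array([244.66069694, 574.24751488, 230.06411753]), 'eef_rot': array([ 2.00035543e-01,  9.79788005e-01, -1.07709947e-03, -2.94211183e-04]), 'ft_force': array([ 0.62950458, -0.30225626,  0.36763088]), 'ft_torque': array([-0.02949204,  0.01328991,  0.03939797]), 'width': 85.29872739175305}
[[530.90377514   0.         323.86313619]
 [  0.         530.90377514 241.72450549]
 [  0.           0.           1.        ]] -0.13945191242362454 [[ 2.50706187e-01  9.67845314e-01 -2.05391103e-02 -1.43249303e+02]
 [ 6.53500272e-01 -1.84856401e-01 -7.34006475e-01 -2.71469677e+02]
 [-7.14201514e-01  1.70597651e-01 -6.78831820e-01  1.60222062e+03]
 [ 0.00000000e+00  0.00000000e+00  0.00000000e+00  1.00000000e+00]]
[[497.31778314   0.         320.46823546]
 [  0.         497.31778314 240.54239894]
 [  0.           0.           1.        ]] -0.01821306623769194 [[ 1.34154980e-02 -9.99446492e-01 -3.04422936e-02  4.76499319e+01]
 [-9.93913109e-01 -9.99948669e-03 -1.09712084e-01  4.99574518e+02]
 [ 1.09346950e-01  3.17288370e-02 -9.93497119e-01  1.03819254e+03]
 [ 0.00000000e+00  0.00000000e+00  0.00000000e+00  1.00000000e+00]]
```

View pics/scene0.png

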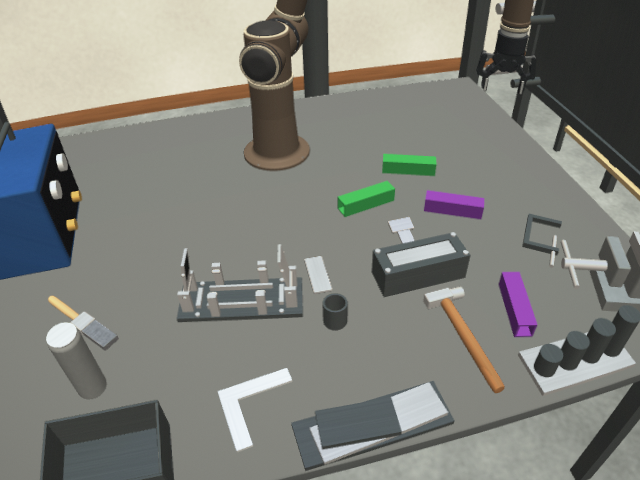

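View pics/top0.png

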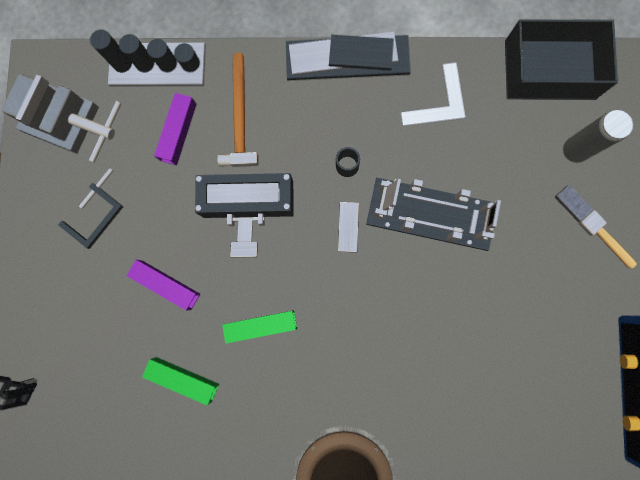

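The top view shows the nest at (244,194) with the bare steel tube in its pocket. The paddle is at (244,240) and the jig at (435,213). The flat offcut is at (348,227) and the pipe at (347,161). The green and purple bars at (165–260, 130–380) are look-alikes. Next I measure with the depth map.

```bash
cat > h.py <<'E'
import numpy as np,cv2
def undist(K,k1,uv):
    d=np.array([k1,0,0,0,0.])
    return cv2.undistortPoints(np.asarray(uv,float).reshape(-1,1,2),K,d).reshape(-1,2)
def cloud(g):
    K=g["camera_matrix"];T=g["camera_from_world"];z=g["z_map"].astype(float)
    v,u=np.mgrid[0:480,0:640]
    n=undist(K,float(g["k1"]),np.stack([u.ravel(),v.ravel()],1))
    P=np.c_[n*z.reshape(-1,1),z.ravel()]
    W=(P-T[:3,3])@T[:3,:3]
    W[z.ravel()<=0]=np.nan
    return W.reshape(480,640,3)
def proj(g,p):
    T=g["camera_from_world"];p=np.atleast_2d(p)
    return cv2.projectPoints(p.astype(float),cv2.Rodrigues(T[:3,:3])[0],T[:3,3],g["camera_matrix"],np.array([float(g["k1"]),0,0,0,0.]))[0].reshape(-1,2)
def ray(g,uv,z):
    T=g["camera_from_world"];R=T[:3,:3];c=-R.T@T[:3,3]
    n=undist(g["camera_matrix"],float(g["k1"]),uv);d=np.c_[n,np.ones(len(n))]@R
    return c+d*((z-c[2])/d[:,2])[:,None]
E
python3 - <<'E'
from h import *
for n in("top","scene"):
    g=dict(np.load(n+"0.npz"));W=cloud(g);print(n)
    for nm,pt,zr,rad in [("nest",None,(66,78),140),("jig",None,(8,17),170),("bench",None,(-6,6),0),("tube",None,(66,76),0)]:
        c={"nest":(245,195),"jig":(435,213)}.get(nm,(300,280)) if n=="top" else {"nest":(420,260),"jig":(240,300)}.get(nm,(300,330))
        if rad==0:
            print(nm,W[c[1],c[0]]);continue
        m=(W[...,2]>zr[0])&(W[...,2]<zr[1])
        cc=W[c[1],c[0]];m&=np.hypot(W[...,0]-cc[0],W[...,1]-cc[1])<rad
        xy=W[m][:,:2];print(nm,cc,m.sum(),np.median(W[m][:,2]),cv2.minAreaRect(xy.astype(np.float32)))
E
python3 - <<'E'
import cv2
t=cv2.imread("pics/top0.png")
cv2.imwrite("pics/nest0.png",cv2.resize(t[155:275,175:325],None,fx=5,fy=5,interpolation=cv2.INTER_CUBIC))
cv2.imwrite("pics/jig0.png",cv2.resize(t[165:260,355:515],None,fx=5,fy=5,interpolation=cv2.INTER_CUBIC))
E
```

```text
top
nest [588.18704732 210.98794258  72.19423039] 3557 71.49223237756897 ((593.9283447265625, 217.17788696289062), (81.78308868408203, 201.06845092773438), 1.6473888158798218)
jig [ 563.3097944  -194.28911316   13.74701873] 3898 12.064382696795871 ((566.0408325195312, -175.2289581298828), (297.41943359375, 107.2151107788086), 78.20930480957031)
bench [414.82075835  97.83372696   2.3224185 ]
tube [414.82075835  97.83372696   2.3224185 ]
scene
nest [616.03792649 205.79688938  72.69727781] 2477 72.37541449146589 ((594.5496826171875, 217.61978149414062), (86.38423156738281, 203.75230407714844), 1.9986764192581177)
jig [ 572.75281156 -188.88584763   14.62786965] 2752 13.198090872410877 ((567.4501953125, -172.47467041015625), (308.06024169921875, 126.90966796875), 82.96327209472656)
bench [ 6.76301928e+02 -7.87115799e+01  6.63750353e-01]
tube [ 6.76301928e+02 -7.87115799e+01  6.63750353e-01]
```

View pics/nest0.png

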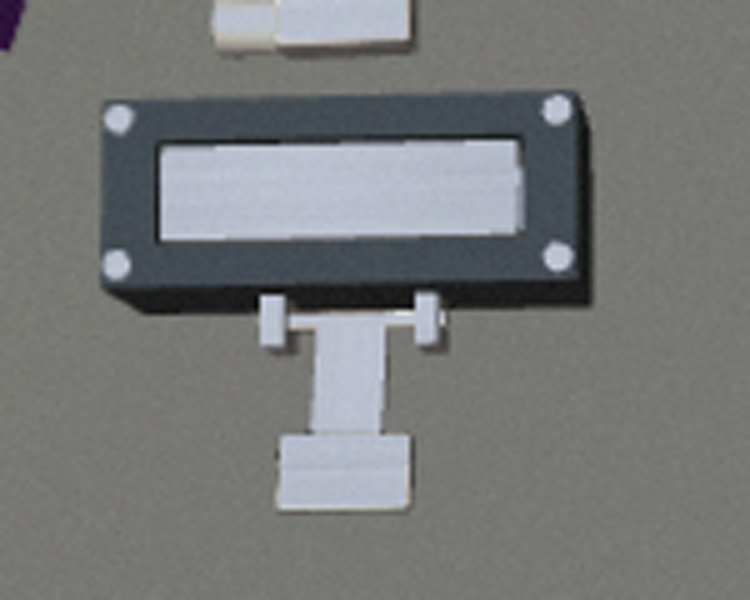

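View pics/jig0.png

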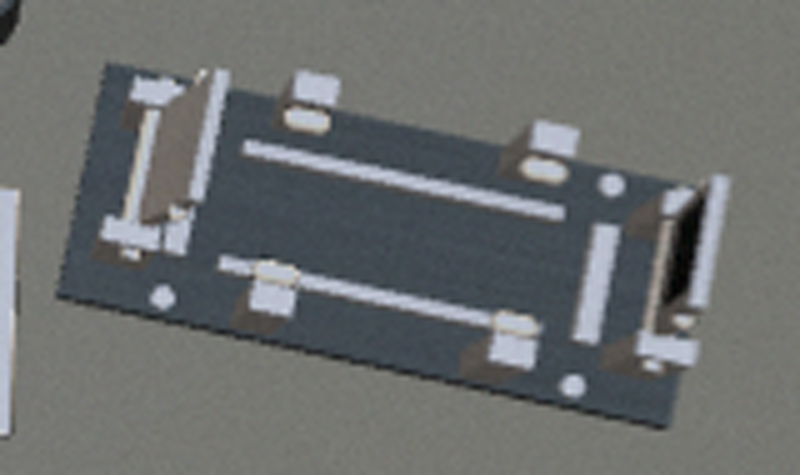

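The crops confirm that the bare steel tube is in the nest, with its top centre at crop (341,190). The jig has its posts, walls and both covers open. Next I fit exact poses from these features.

```bash
cat > fit.py <<'E'
from h import *
from scipy.optimize import least_squares
g=dict(np.load("top0.npz"))
def o(c,x0,y0): c=np.array(c,float);return (c+.5)/5-.5+[x0,y0]
def fit(loc,px,p0):
    def f(p):
        c,s=np.cos(p[2]),np.sin(p[2]);L=np.array(loc,float)
        W=np.c_[p[0]+c*L[:,0]-s*L[:,1],p[1]+s*L[:,0]+c*L[:,1],L[:,2]]
        return (proj(g,W)-px).ravel()
    r=least_squares(f,p0,loss="soft_l1");print(r.x,np.degrees(r.x[2]));print(f(r.x).reshape(-1,2).round(2));return r.x
# nest
loc=[(40,100,72),(40,-100,72),(-40,100,72),(-40,-100,72)]
px=o([(103,98),(580,93),(103,283),(580,278)],175,155)
n=fit(loc,px,[594,217,0.0])
# pocket
s=o([(119,118),(557,109),(117,265),(558,257)],175,155);print("screws c",ray(g,s,74).mean(0), ray(g,s,74))
t=o([(160,146),(519,141),(162,242),(520,235)],175,155);print("tube top",ray(g,t,70.5), ray(g,t,70.5).mean(0))
# paddle pad
p=o([(281,434),(411,434),(277,509),(410,509)],175,155)
print("pad",ray(g,p,58).round(1),ray(g,p,58).mean(0))
# jig
loc=[(53,135,12),(-53,135,12),(-53,-135,12)]+[(a,b,72) for a in(45,-45) for b in (50,-50)]+[(26,70,24),(26,-70,24),(-26,70,24)]
px=o([(105,63),(57,297),(667,428),(317,90),(556,139),(272,298),(511,350),(247,148),(562,212),(222,263)],355,165)
j=fit(loc,px,[566,-180,-.2])
print(n,j)
W=cloud(g)
# covers: depth points near the hinge
c,s_=np.cos(j[2]),np.sin(j[2])
A=W.reshape(-1,3).copy();A[:,0]-=j[0];A[:,1]-=j[1]
L=np.c_[c*A[:,0]+s_*A[:,1],-s_*A[:,0]+c*A[:,1],A[:,2]]
m=(abs(L[:,0])<30)&(abs(L[:,1])<200)&(L[:,2]>85);print(np.percentile(L[m],[2,50,98],axis=0).round(1))
for sg in(1,-1):
    q=L[m&(L[:,1]*sg>0)];print(sg,len(q),np.median(q,axis=0).round(1),q.max(0).round(1),q.min(0).round(1))
E
python3 fit.py
```

```text
[5.94344876e+02 2.15957417e+02 1.92109832e-02] 1.1007082593475146
[[ 0.59 -0.16]
 [-0.1  -0.48]
 [-0.28  0.34]
 [-0.14  0.27]]
screws c [594.1508905  217.13232593  74.        ] [[623.03068889 310.202667    74.        ]
 [627.86193805 125.8129117   74.        ]
 [560.47255316 308.45046739  74.        ]
 [565.23838191 124.06325762  74.        ]]
tube top [[611.93372897 293.28535027  70.5       ]
 [614.94979721 141.83010258  70.5       ]
 [570.98542474 290.8194972   70.5       ]
 [575.03838449 140.49264891  70.5       ]] [593.22683385 216.60689974  70.5       ]
pad [[492.  240.6  58. ]
 [492.6 185.8  58. ]
 [460.5 241.2  58. ]
 [461.1 185.4  58. ]] [476.52884166 213.2612169   58.        ]
[ 5.63077141e+02 -1.87641745e+02 -2.05123115e-01] -11.752688751146138
[[ 0.34 -0.08]
 [-0.04 -0.3 ]
 [ 0.75 -0.1 ]
 [-0.28 -0.17]
 [-0.35  0.06]
 [ 0.12  0.26]
 [ 0.46  0.17]
 [-0.72 -0.26]
 [ 0.23  0.46]
 [-0.53 -0.07]]
[5.94344876e+02 2.15957417e+02 1.92109832e-02] [ 5.63077141e+02 -1.87641745e+02 -2.05123115e-01]
[[ -27.4 -103.4   87.1]
 [  -1.8   93.   129.9]
 [  26.3  106.9  144.5]]
1 284 [ -1.1  99.9 125.2] [ 28.1 107.7 146. ] [-29.6  91.   85.3]
-1 239 [ -2.6 -99.7 135.5] [ 27.7 -96.  148.3] [ -29.3 -108.    85. ]
```

Nest is at about (594.2, 216.6) with yaw 0.022. The jig is at about (563.1, -187.6) with yaw -0.205. The pad centre is at (476.5, 213.5). I move above the pad with the gripper shut.

Emit:
{"name": "send_rows", "arguments": {"linear": [[0.463,-0.723,-0.16],[0.463,-0.723,-0.16],[0.463,-0.723,-0.16],[0.463,-0.723,-0.16],[0.463,-0.723,-0.16],[0.463,-0.723,-0.16],[0.463,-0.723,-0.16],[0.463,-0.723,-0.16]], "angular": [[0,0,-0.3648],[0,0,-0.3648],[0,0,-0.3648],[0,0,-0.3648],[0,0,-0.3648],[0,0,-0.3648],[0,0,-0.3648],[0,0,-0.3648]], "hand": 0}}

```text
time: 0.9
ee_pos: [457.5, 241.9, 157.4]
eef_rot: [0.701, 0.713, -0.0, -0.0]
ft_force: [0.7, -0.2, -0.2]
width: 0.3
```

Emit:
{"name": "send_rows", "arguments": {"linear": [[0,0,0],[0,0,0]], "angular": [[0,0,0],[0,0,0]]}}

```text
time: 1.1
ee_pos: [457.1, 242.6, 157.3]
eef_rot: [0.7, 0.714, -0.001, -0.001]
ft_force: [-0.7, 0.7, -0.4]
width: 0.0
```

```bash
cat > look.py <<'E'
import sys
from plant import monitor,get_image
from h import *
def snap(tag,names=("scene","top")):
    G={}
    for n in names:
        g=get_image(n);np.savez(f"{n}_{tag}.npz",**{k:np.array(v) for k,v in g.items()})
        cv2.imwrite(f"pics/{n}_{tag}.png",g["pixels"][:,:,::-1]);G[n]=g
    return G
def st():
    s=monitor.get_state();q=s["eef_rot"]
    print(s["time"],s["ee_pos"].round(2),"yaw",np.degrees(2*np.arctan2(q[1],q[0]))-90,q.round(4),s["ft_force"].round(1),s["width"].round(1))
E
python3 -c "
from look import *
st()"
```

```text
Traceback (most recent call last):
  File "look.py", line 12, in st
    print(s["time"],s["ee_pos"].round(2),"yaw",np.degrees(2*np.arctan2(q[1],q[0]))-90,q.round(4),s["ft_force"].round(1),s["width"].round(1))
                                                                                                                        ^^^^^^^^^^^^^^^^
AttributeError: 'float' object has no attribute 'round'
```

Emit:
{"name": "send_rows", "arguments": {"linear": [[0.039,-0.058,-0.04],[0.039,-0.058,-0.13],[0.039,-0.058,-0.13],[0.039,-0.058,-0.13]], "angular": [[0,0,0],[0,0,0],[0,0,0],[0,0,0]]}}

```text
time: 1.5
ee_pos: [475.0, 215.8, 92.4]
eef_rot: [0.699, 0.716, -0.001, -0.001]
ft_force: [0.2, -0.7, 0.2]
width: 0.3
```

```bash
sed -i 's/s\["width"\].round(1)/round(float(s["width"]),1)/' look.py; python3 - <<'E'
from look import *
st();G=snap("1");t=G["top"]["pixels"][:,:,::-1];s=G["scene"]["pixels"][:,:,::-1]
a=cv2.resize(t[150:270,175:315],None,fx=4,fy=4,interpolation=2);b=cv2.resize(s[190:310,335:475],None,fx=4,fy=4,interpolation=2)
cv2.imwrite("pics/c1.png",cv2.resize(np.hstack([a,b]),(800,343)))
E
```

```text
1.5 [474.96 215.82  92.35] yaw 1.3817903568850625 [ 0.6985  0.7156 -0.0013 -0.0009] [ 0.2 -0.7  0.2] 0.3
```

View pics/c1.png

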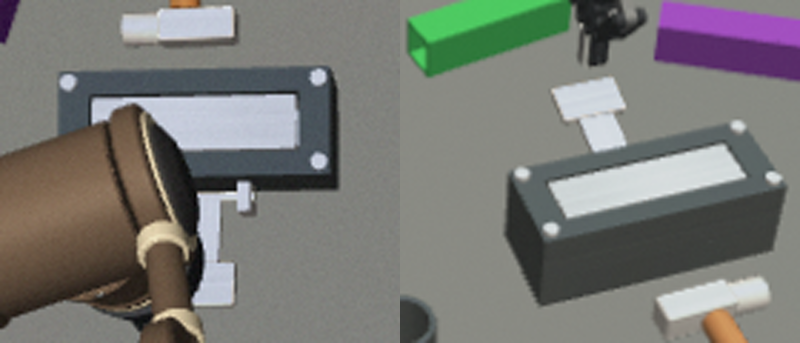

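The shut fingers hang just above the pad. I press down and watch the force.

Emit:
{"name": "send_rows", "arguments": {"linear": [[0.003,-0.002,-0.05],[0.003,-0.002,-0.07],[0.003,-0.002,-0.085],[0.003,-0.002,-0.1],[0.003,-0.002,-0.11],[0.003,-0.002,-0.12],[0.003,-0.002,-0.128],[0.003,-0.002,-0.128]], "angular": [[0,0,0],[0,0,0],[0,0,0],[0,0,0],[0,0,0],[0,0,0],[0,0,0],[0,0,0]]}}

```text
time: 2.4
ee_pos: [475.8, 214.8, 31.0]
eef_rot: [0.699, 0.715, -0.002, -0.002]
ft_force: [-8.3, 0.3, 11.7]
width: 0.2
```

Emit:
{"name": "send_rows", "arguments": {"linear": [[0,0,-0.006],[0,0,-0.012],[0,0,-0.016],[0,0,-0.016]], "angular": [[0,0,0],[0,0,0],[0,0,0],[0,0,0]]}}

```text
time: 2.8
ee_pos: [476.4, 214.9, 27.2]
eef_rot: [0.699, 0.715, -0.002, -0.002]
ft_force: [-17.1, -2.7, 40.5]
width: -0.1
```

The paddle is on its stop at z 27 with 40 N. I retract and move over the tube with the hand open.

Emit:
{"name": "send_rows", "arguments": {"linear": [[0,0,0.1],[0,0,0.2],[0,0,0.28]], "angular": [[0,0,0],[0,0,0],[0,0,0]]}}

```text
time: 3.1
ee_pos: [479.1, 214.8, 165.2]
eef_rot: [0.699, 0.715, 0.002, 0.001]
ft_force: [1.1, -0.4, 0.0]
width: 0.0
```

```bash
python3 - <<'E'
from look import *
st();G=snap("2");t=G["top"]["pixels"][:,:,::-1];s=G["scene"]["pixels"][:,:,::-1]
a=cv2.resize(t[150:270,175:315],None,fx=4,fy=4,interpolation=2);b=cv2.resize(s[190:310,355:495],None,fx=4,fy=4,interpolation=2)
cv2.imwrite("pics/c2.png",cv2.resize(np.hstack([a,b]),(800,343)))
for n in G:
    W=cloud(G[n]);m=(W[...,2]>94)&(W[...,2]<105)&(abs(W[...,0]-594)<40)&(abs(W[...,1]-216)<95)
    print(n,m.sum(),np.median(W[m],axis=0),cv2.minAreaRect(W[m][:,:2].astype(np.float32)))
E
```

```text
3.1 [479.13 214.82 165.2 ] yaw 1.3069076222229512 [0.699  0.7151 0.002  0.0009] [ 1.1 -0.4  0. ] 0.0
scene 1028 [597.43832956 215.41406525 101.39758315] ((594.1788330078125, 217.2637176513672), (46.12582015991211, 152.47979736328125), 1.4212641716003418)
top 978 [594.896788   191.98077076 100.54020815] ((594.0118408203125, 198.68394470214844), (40.927268981933594, 112.93597412109375), 0.9046627283096313)
```

View pics/c2.png

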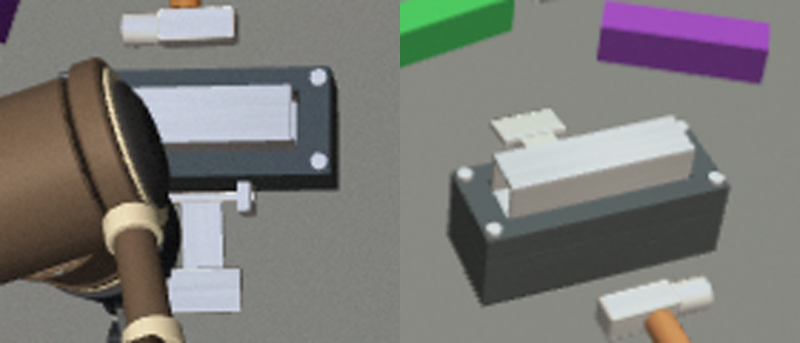

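The tube stands about 28 mm proud, with its top at z≈100.5 and its centre near (594, 217). I move over it with the hand opening.

Emit:
{"name": "send_rows", "arguments": {"linear": [[0.1,0.002,0],[0.2,0.003,0],[0.232,0.004,0],[0.232,0.004,0],[0.232,0.004,0]], "angular": [[0,0,0],[0,0,0],[0,0,0],[0,0,0],[0,0,0]], "hand": 0.75, "force": 60}}

```text
time: 3.7
ee_pos: [592.9, 215.9, 160.4]
eef_rot: [0.699, 0.715, -0.001, -0.001]
ft_force: [-0.7, 0.5, 0.2]
width: 64.1
```

Emit:
{"name": "send_rows", "arguments": {"linear": [[0.002,0.002,-0.07],[0.002,0.002,-0.12],[0.002,0.002,-0.15],[0.002,0.002,-0.164],[0.002,0.002,-0.164]], "angular": [[0,0,0],[0,0,0],[0,0,0],[0,0,0],[0,0,0]]}}

```text
time: 4.2
ee_pos: [593.8, 216.8, 78.2]
eef_rot: [0.699, 0.715, -0.001, -0.001]
ft_force: [-0.1, -0.7, 0.6]
width: 64.4
```

Emit:
{"name": "send_rows", "arguments": {"linear": [[0,0,0],[0,0,0],[0,0,0],[0,0,0],[0,0,0],[0,0,0]], "angular": [[0,0,0],[0,0,0],[0,0,0],[0,0,0],[0,0,0],[0,0,0]], "hand": 0.3, "force": 80}}

```text
time: 4.8
ee_pos: [596.0, 217.2, 80.8]
eef_rot: [0.699, 0.715, 0.001, 0.0]
ft_force: [-2.6, -0.0, 6.6]
width: 38.3
```

```bash
python3 - <<'E'
from look import *
st();G=snap("3");t=G["top"]["pixels"][:,:,::-1];s=G["scene"]["pixels"][:,:,::-1]
b=cv2.resize(s[150:310,345:495],None,fx=4,fy=4,interpolation=2)
cv2.imwrite("pics/c3.png",b[:600])
st()
E
```

```text
4.8 [595.99 217.23  80.82] yaw 1.2517663144899274 [6.993e-01 7.148e-01 1.000e-03 4.000e-04] [-2.6 -0.   6.6] 38.3
4.9 [596.01 217.21  80.8 ] yaw 1.2499503806605503 [6.994e-01 7.148e-01 1.000e-03 4.000e-04] [-1.9  0.1  6.7] 38.1
```

View pics/c3.png

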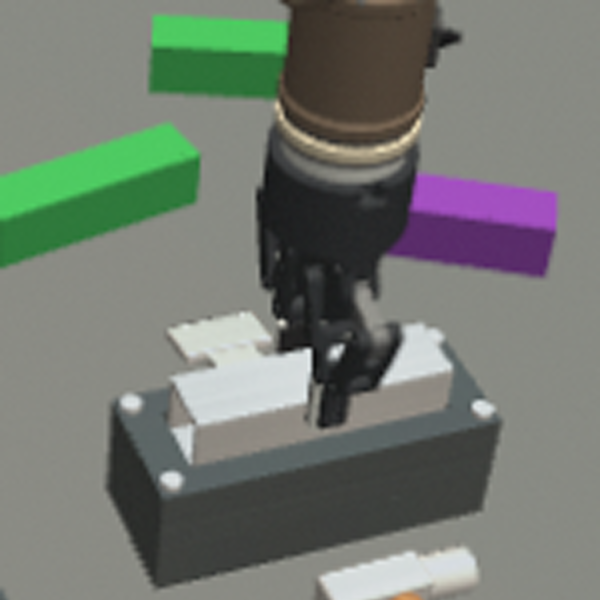

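The fingers hold the tube across its width. I lift it straight up.

Emit:
{"name": "send_rows", "arguments": {"linear": [[0,0,0.02],[0,0,0.06],[0,0,0.12],[0,0,0.19],[0,0,0.25],[0,0,0.27],[0,0,0.27]], "angular": [[0,0,0],[0,0,0],[0,0,0],[0,0,0],[0,0,0],[0,0,0],[0,0,0]]}}

```text
time: 5.6
ee_pos: [596.1, 217.0, 215.6]
eef_rot: [0.699, 0.715, 0.002, 0.001]
ft_force: [0.4, 0.1, -4.9]
width: 38.6
```

```bash
python3 - <<'E'
from look import *
st();G=snap("4");t=G["top"]["pixels"][:,:,::-1];s=G["scene"]["pixels"][:,:,::-1]
a=cv2.resize(t[130:270,165:315],None,fx=4,fy=4,interpolation=2);b=cv2.resize(s[110:250,345:495],None,fx=4,fy=4,interpolation=2)
cv2.imwrite("pics/c4.png",cv2.resize(np.hstack([a,b]),(800,373)))
E
```

```text
5.6 [596.09 217.02 215.57] yaw 1.2560456915303746 [0.6993 0.7148 0.0015 0.0009] [ 0.4  0.1 -4.9] 38.6
```

View pics/c4.png

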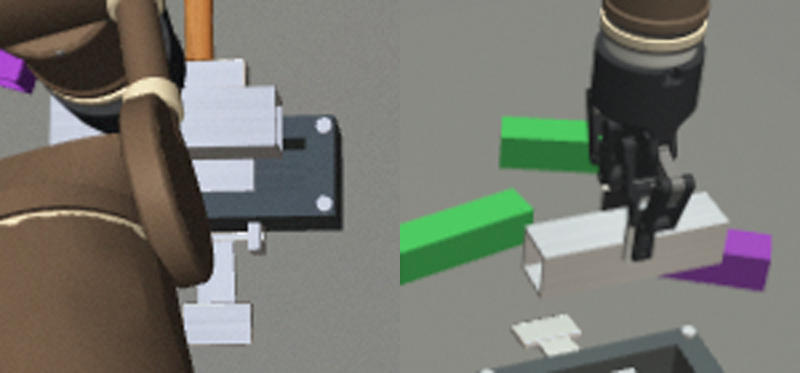

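```bash
cat > tube.py <<'E'
from h import *
import sys
def meas(tag,zt,xy,rad=95):
  for n in("scene","top"):
    g=dict(np.load(f"{n}_{tag}.npz"));W=cloud(g);C=g["pixels"].astype(int)
    bright=(C.min(2)>120)&(C.max(2)-C.min(2)<40)
    m=(abs(W[...,2]-zt)<7)&(np.hypot(W[...,0]-xy[0],W[...,1]-xy[1])<rad)&bright
    m=cv2.erode(m.astype(np.uint8),np.ones((3,3)))>0
    P=W[m]
    if len(P)<50: print(n,len(P));continue
    c=P.mean(0);A=np.c_[P[:,:2]-c[:2],np.ones(len(P))];k=np.linalg.lstsq(A,P[:,2],rcond=None)[0]
    r=cv2.minAreaRect(P[:,:2].astype(np.float32))
    print(n,len(P),c.round(1),"slopes",k.round(3),"rect",r)
E
python3 -c "
from tube import *
meas('4',235,(595,217))"
```

```text
scene 554 [599.3 203.3 235.6] slopes [-1.60000e-02 -1.10000e-02  2.35609e+02] rect ((596.5863647460938, 217.090087890625), (40.913326263427734, 145.00369262695312), 1.0446395874023438)
top 729 [593.4 187.5 232.9] slopes [-1.10000e-02  1.00000e-03  2.32948e+02] rect ((593.8831176757812, 217.00164794921875), (35.878517150878906, 145.41943359375), 0.6024649739265442)
```

The tube is level and centred in the hand. I carry it above the seat.

Emit:
{"name": "send_rows", "arguments": {"linear": [[-0.006,-0.07,0],[-0.013,-0.16,0],[-0.02,-0.25,0],[-0.027,-0.34,0],[-0.034,-0.43,0],[-0.042,-0.52,0],[-0.049,-0.61,0],[-0.055,-0.7,0]], "angular": [[0,0,-0.01],[0,0,-0.02],[0,0,-0.03],[0,0,-0.04],[0,0,-0.05],[0,0,-0.06],[0,0,-0.07],[0,0,-0.072]]}}

```text
time: 6.5
ee_pos: [565.2, -134.3, 210.8]
eef_rot: [0.776, 0.631, -0.001, -0.002]
ft_force: [0.8, -0.2, -4.5]
width: 38.3
```

Emit:
{"name": "send_rows", "arguments": {"linear": [[-0.005,-0.07,0],[-0.009,-0.109,0],[-0.009,-0.109,0],[-0.009,-0.109,0]], "angular": [[0,0,0],[0,0,0],[0,0,0],[0,0,0]]}}

```text
time: 6.9
ee_pos: [561.5, -187.2, 211.3]
eef_rot: [0.776, 0.631, -0.001, -0.002]
ft_force: [0.6, 1.4, -4.5]
width: 38.1
```

```bash
python3 - <<'E'
from look import *
st();G=snap("5");t=G["top"]["pixels"][:,:,::-1];s=G["scene"]["pixels"][:,:,::-1]
a=cv2.resize(t[120:270,345:520],None,fx=4,fy=4,interpolation=2);b=cv2.resize(s[190:340,150:325],None,fx=4,fy=4,interpolation=2)
cv2.imwrite("pics/c5.png",cv2.resize(np.hstack([a,b]),(800,343)))
from tube import meas
meas('5',235,(563,-187))
E
```

```text
6.9 [ 561.46 -187.22  211.33] yaw -11.788574836871476 [ 0.776   0.6308 -0.0008 -0.0024] [ 0.6  1.4 -4.5] 38.1
scene 706 [ 563.3 -182.9  232.4] slopes [-6.00000e-03 -0.00000e+00  2.32381e+02] rect ((562.5302124023438, -186.76548767089844), (144.78907775878906, 41.956974029541016), 77.52174377441406)
top 646 [ 566.4 -158.4  231.2] slopes [-7.00000e-03  4.00000e-03  2.31233e+02] rect ((559.9791259765625, -186.71023559570312), (146.75216674804688, 36.99782180786133), 77.97740173339844)
```

View pics/c5.png

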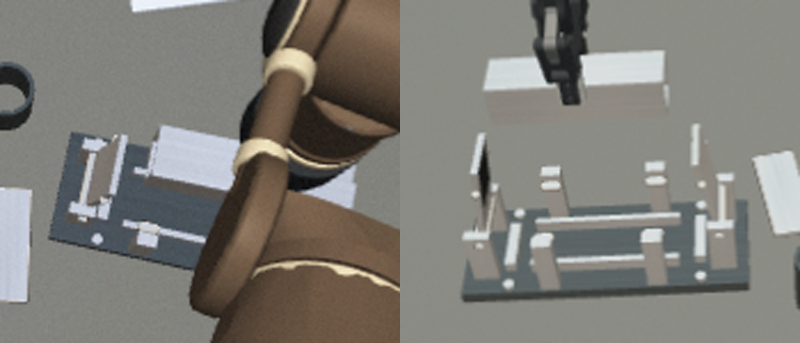

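```bash
python3 - <<'E'
import cv2
s=cv2.imread("pics/scene_5.png")
cv2.imwrite("pics/c5b.png",cv2.resize(s[230:330,165:325],None,fx=5,fy=5,interpolation=cv2.INTER_CUBIC))
E
```

```text
(no output)
```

View pics/c5b.png

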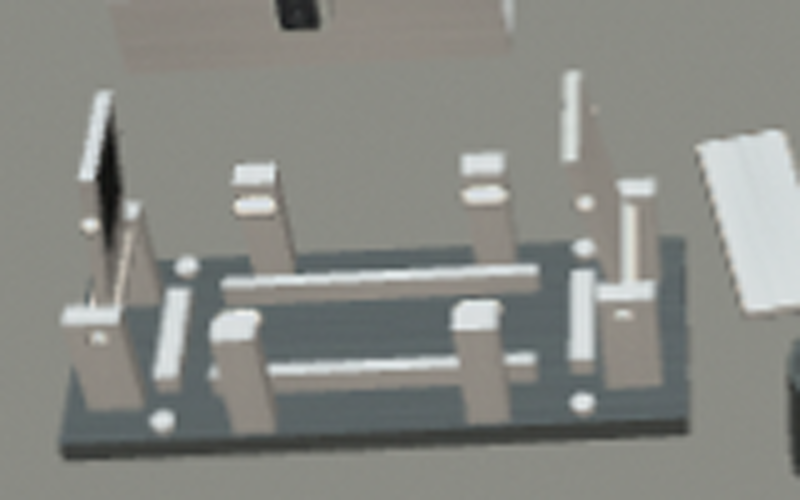

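```bash
python3 - <<'E'
from h import *
from scipy.optimize import least_squares
g=dict(np.load("scene_5.npz"))
o=lambda c:(np.array(c,float)+.5)/5-.5+[165,230]
loc=[(53,-135,12),(53,135,12),(-53,135,12),(-45,-50,72),(-45,50,72),(-26,-70,24),(-26,70,24),(26,70,24),(45,50,72),(45,-50,72)]
px=o([(63,445),(688,420),(685,238),(254,174),(484,164),(222,283),(539,270),(536,359),(475,318),(232,326)])
def f(p):
    c,s=np.cos(p[2]),np.sin(p[2]);L=np.array(loc,float)
    return (proj(g,np.c_[p[0]+c*L[:,0]-s*L[:,1],p[1]+s*L[:,0]+c*L[:,1],L[:,2]])-px).ravel()
r=least_squares(f,[563,-187,-.2],loss="soft_l1");print(r.x,f(r.x).reshape(-1,2).round(2))
E
```

```text
[ 5.62788637e+02 -1.86448867e+02 -2.10361876e-01] [[-0.88 -0.22]
 [ 0.12 -0.31]
 [ 0.06 -0.13]
 [ 0.36  0.07]
 [-0.03  0.09]
 [ 0.42 -0.05]
 [-0.18 -0.11]
 [-0.22 -0.1 ]
 [-0.06  0.2 ]
 [ 0.26  0.61]]
```

Both cameras agree that the jig is at about (563, -187) with yaw -0.207. I descend to just above the walls.

Emit:
{"name": "send_rows", "arguments": {"linear": [[0.003,0,-0.08],[0.003,0,-0.16],[0.003,0,-0.22],[0.003,0,-0.27],[0.003,0,-0.298],[0.003,0,-0.298],[0.003,0,-0.298]], "angular": [[0,0,0],[0,0,0],[0,0,0],[0,0,0],[0,0,0],[0,0,0],[0,0,0]]}}

```text
time: 7.7
ee_pos: [565.4, -187.3, 65.7]
eef_rot: [0.775, 0.632, 0.0, 0.0]
ft_force: [0.7, -0.2, -3.5]
width: 38.3
```

```bash
python3 - <<'E'
from look import *
st();G=snap("6");t=G["top"]["pixels"][:,:,::-1];s=G["scene"]["pixels"][:,:,::-1]
a=cv2.resize(t[160:270,355:510],None,fx=5,fy=5,interpolation=2);b=cv2.resize(s[230:330,165:325],None,fx=5,fy=5,interpolation=2)
cv2.imwrite("pics/c6a.png",a);cv2.imwrite("pics/c6b.png",b)
E
```

```text
7.7 [ 565.41 -187.3    65.65] yaw -11.650619278503996 [7.752e-01 6.317e-01 3.000e-04 4.000e-04] [ 0.7 -0.2 -3.5] 38.3
```

View pics/c6a.png

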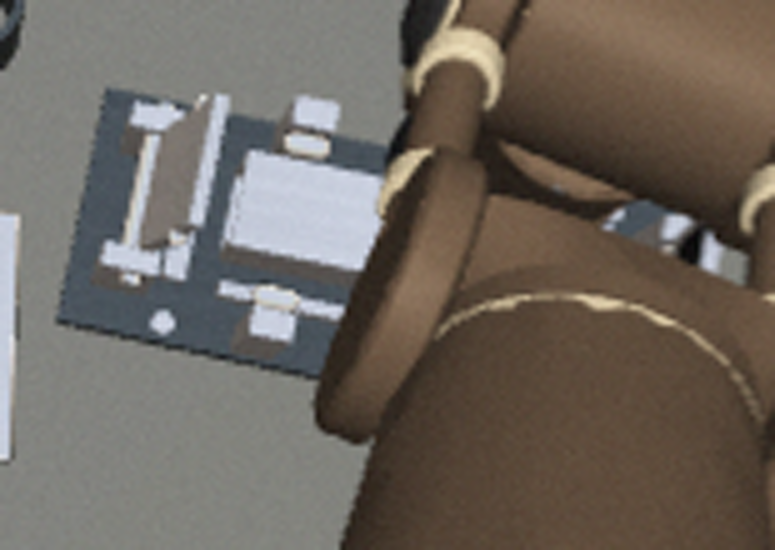

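View pics/c6b.png

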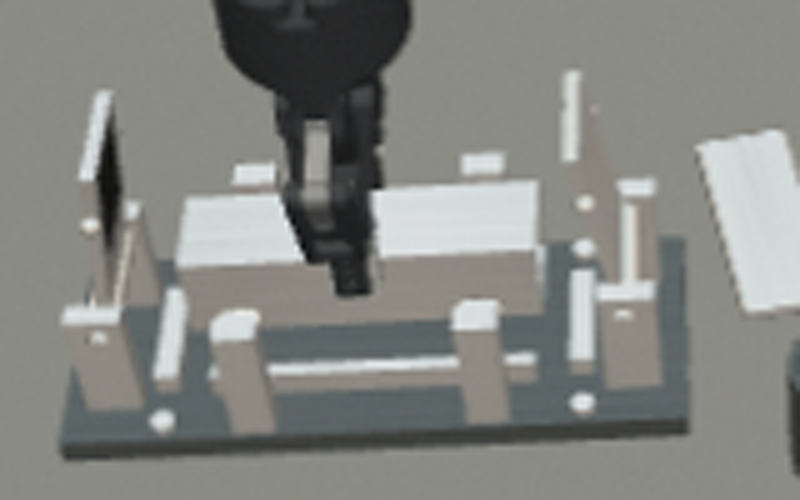

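```bash
python3 - <<'E'
from look import *
st()
z=45.5+40
def loc(W,j):
    c,s=np.cos(j[2]),np.sin(j[2]);A=W[:,:2]-j[:2];return np.c_[c*A[:,0]+s*A[:,1],-s*A[:,0]+c*A[:,1]]
jt=[563.08,-187.64,-.2051];js=[562.79,-186.45,-.2104]
g=dict(np.load("top_6.npz"));px=(np.array([(246,151),(225,245),(385,172),(362,270)],float)+.5)/5-.5+[355,160]
W=ray(g,px,z);print(W.round(1),loc(W,np.array(jt)).round(1))
g=dict(np.load("scene_6.npz"));px=(np.array([(186,267),(540,247),(537,182),(186,200)],float)+.5)/5-.5+[165,230]
W=ray(g,px,z);print(W.round(1),loc(W,np.array(js)).round(1),loc(W,np.array(js)).mean(0))
E
```

```text
7.8 [ 566.44 -188.08   66.99] yaw -11.676468886526834 [0.7754 0.6315 0.001  0.0017] [ 0.1 -0.1 -4.3] 38.2
[[ 598.6 -117.2   85.5]
 [ 559.7 -108.5   85.5]
 [ 590.4 -173.6   85.5]
 [ 549.8 -163.8   85.5]] [[ 20.5  76.2]
 [-19.5  76.8]
 [ 23.8  19.3]
 [-17.8  20.6]]
[[ 569.2 -259.5   85.5]
 [ 597.2 -114.6   85.5]
 [ 559.5 -109.    85.5]
 [ 529.9 -256.1   85.5]] [[ 21.5 -70.1]
 [ 18.7  77.4]
 [-19.4  75.1]
 [-17.7 -75. ]] [0.79747874 1.84648151]
```

Emit:
{"name": "send_rows", "arguments": {"linear": [[0,0,0],[0,0,0]], "angular": [[0,0,0],[0,0,0]]}}

```text
time: 8.0
ee_pos: [565.6, -188.1, 66.4]
eef_rot: [0.776, 0.631, 0.001, 0.001]
ft_force: [-0.4, -0.5, -4.6]
width: 38.2
```

Emit:
{"name": "send_rows", "arguments": {"linear": [[-0.005,0.001,-0.02],[-0.005,0.001,-0.035],[-0.005,0.001,-0.043],[-0.005,0.001,-0.043],[-0.005,0.001,-0.043],[-0.005,0.001,-0.043]], "angular": [[0,0,-0.001],[0,0,-0.001],[0,0,-0.001],[0,0,-0.001],[0,0,-0.001],[0,0,-0.001]]}}

```text
time: 8.6
ee_pos: [561.0, -186.8, 44.4]
eef_rot: [0.776, 0.63, -0.001, -0.002]
ft_force: [-3.5, 1.5, 7.6]
width: 38.2
```

```bash
python3 - <<'E'
from look import *
st();G=snap("7");t=G["top"]["pixels"][:,:,::-1];s=G["scene"]["pixels"][:,:,::-1]
a=cv2.resize(t[160:270,355:510],None,fx=5,fy=5,interpolation=2);b=cv2.resize(s[230:330,165:325],None,fx=5,fy=5,interpolation=2)
cv2.imwrite("pics/c7a.png",a);cv2.imwrite("pics/c7b.png",b);st()
E
```

```text
8.6 [ 561.03 -186.83   44.42] yaw -11.88135716278066 [ 0.7765  0.6301 -0.0009 -0.0015] [-3.5  1.5  7.6] 38.2
8.7 [ 561.04 -186.85   44.42] yaw -11.879809621677396 [ 0.7765  0.6301 -0.0009 -0.0015] [-4.1  2.   7.1] 38.3
```

View pics/c7a.png

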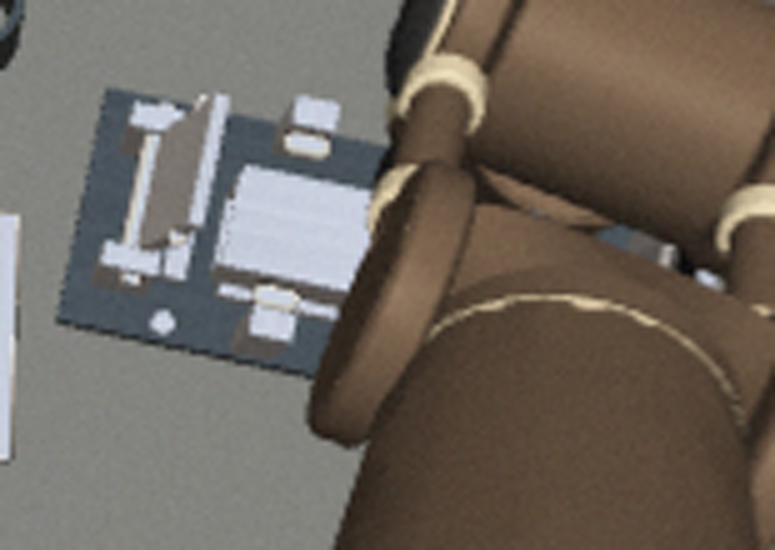

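View pics/c7b.png

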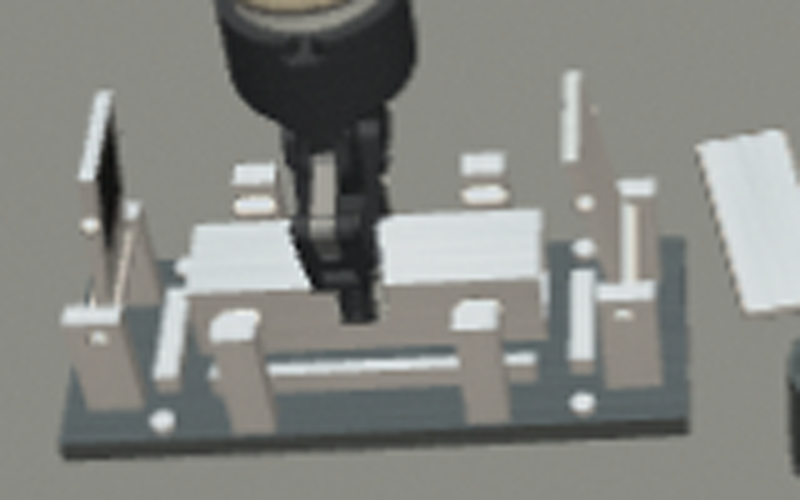

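```bash
python3 - <<'E'
from look import *
z=24+40
def loc(W,j):
    c,s=np.cos(j[2]),np.sin(j[2]);A=W[:,:2]-j[:2];return np.c_[c*A[:,0]+s*A[:,1],-s*A[:,0]+c*A[:,1]]
jt=[563.08,-187.64,-.2051];js=[562.79,-186.45,-.2104]
g=dict(np.load("top_7.npz"));px=(np.array([(242,167),(218,263),(372,190),(350,289)],float)+.5)/5-.5+[355,160]
W=ray(g,px,z);print(W.round(1),loc(W,np.array(jt)).round(1))
g=dict(np.load("scene_7.npz"));px=(np.array([(188,292),(543,275),(540,210),(192,227)],float)+.5)/5-.5+[165,230]
W=ray(g,px,z);print(W.round(1),loc(W,np.array(js)).round(1),loc(W,np.array(js)).mean(0))
E
```

```text
[[ 596.5 -118.4   64. ]
 [ 555.9 -108.3   64. ]
 [ 587.2 -172.3   64. ]
 [ 545.4 -162.7   64. ]] [[ 18.6  74.6]
 [-23.2  76.2]
 [ 20.4  20. ]
 [-22.4  20.8]]
[[ 562.8 -262.    64. ]
 [ 593.1 -114.5   64. ]
 [ 555.2 -108.7   64. ]
 [ 524.8 -256.9   64. ]] [[ 15.8 -73.9]
 [ 14.6  76.7]
 [-23.7  74.4]
 [-22.4 -76.8]] [-3.92119208  0.093587  ]
```

The tube's lower edge sits on the -x wall, about 3 mm off to -x. I lift a little, shift +3 mm and check.

Emit:
{"name": "send_rows", "arguments": {"linear": [[0,0,0.012],[0.006,-0.001,0.012],[0.006,-0.001,0.012],[0.006,-0.001,0.012],[0.006,-0.001,0.012],[0.006,-0.001,0.012]], "angular": [[0,0,0],[0,0,0],[0,0,0],[0,0,0],[0,0,0],[0,0,0]]}}

```text
time: 9.3
ee_pos: [564.8, -187.5, 49.1]
eef_rot: [0.777, 0.63, -0.0, -0.0]
ft_force: [0.8, -0.1, -4.1]
width: 38.0
```

Emit:
{"name": "send_rows", "arguments": {"linear": [[-0.002,0,-0.008],[-0.002,0,-0.015],[-0.002,0,-0.02],[-0.002,0,-0.025],[-0.002,0,-0.028]], "angular": [[0,0,0],[0,0,0],[0,0,0],[0,0,0],[0,0,0]]}}

```text
time: 9.8
ee_pos: [563.9, -187.6, 35.1]
eef_rot: [0.777, 0.63, -0.0, -0.0]
ft_force: [0.6, -0.1, -4.7]
width: 38.1
```

It has entered between the walls without contact. I lower it the last 3 mm.

Emit:
{"name": "send_rows", "arguments": {"linear": [[0,0,-0.003],[0,0,-0.006],[0,0,-0.007],[0,0,-0.007]], "angular": [[0,0,0],[0,0,0],[0,0,0],[0,0,0]]}}

```text
time: 10.2
ee_pos: [564.2, -187.7, 32.7]
eef_rot: [0.776, 0.63, -0.0, 0.0]
ft_force: [-2.9, 1.0, 1.7]
width: 38.5
```

It is on the floor, with the weight taken. I release and rise.

Emit:
{"name": "send_rows", "arguments": {"linear": [[0,0,0],[0,0,0],[0,0,0],[0,0,0],[0,0,0.03],[0,0,0.1],[0,0,0.2],[0,0,0.3]], "angular": [[0,0,0],[0,0,0],[0,0,0],[0,0,0],[0,0,0],[0,0,0],[0,0,0],[0,0,0]], "hand": 0.7}}

```text
time: 11.0
ee_pos: [563.5, -187.4, 183.9]
eef_rot: [0.777, 0.63, -0.0, -0.0]
ft_force: [0.9, -0.1, -0.1]
width: 59.5
```

```bash
python3 - <<'E'
from look import *
st();G=snap("8");t=G["top"]["pixels"][:,:,::-1];s=G["scene"]["pixels"][:,:,::-1]
a=cv2.resize(t[160:270,355:510],None,fx=5,fy=5,interpolation=2);b=cv2.resize(s[230:330,165:325],None,fx=5,fy=5,interpolation=2)
cv2.imwrite("pics/c8.png",cv2.resize(np.vstack([a[:,:],cv2.resize(b,(775,484))]),(465,600)));cv2.imwrite("pics/c8b.png",b)
from tube import meas
meas("8",52,(563,-187))
E
```

```text
11.0 [ 563.54 -187.43  183.89] yaw -11.882636564877004 [ 7.765e-01  6.301e-01 -2.000e-04 -4.000e-04] [ 0.9 -0.1 -0.1] 59.5
scene 878 [ 565.8 -187.3   53. ] slopes [-1.2000e-02  4.0000e-03  5.3035e+01] rect ((579.5775146484375, -191.10250854492188), (144.41334533691406, 70.94384002685547), 78.04558563232422)
top 604 [ 570.1 -154.6   51.8] slopes [-6.0000e-03  5.0000e-03  5.1831e+01] rect ((569.2825317382812, -156.29867553710938), (80.84332275390625, 36.016292572021484), 78.8808364868164)
```

View pics/c8b.png

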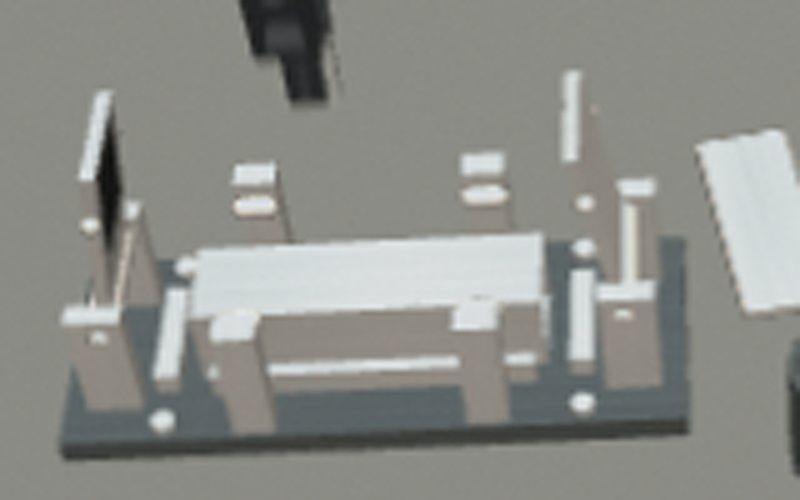

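The tube is seated flat with its top at z≈52 and both covers are open. Next is cover_a: I move outside it with the fingers shut.

Emit:
{"name": "send_rows", "arguments": {"linear": [[0.02,0.09,0.01],[0.04,0.18,0.01],[0.06,0.27,0.01],[0.06,0.284,0.01],[0.06,0.284,-0.05],[0.06,0.284,-0.1],[0.06,0.284,-0.1],[0.06,0.284,-0.1]], "angular": [[0,0,0],[0,0,0],[0,0,0],[0,0,0],[0,0,0],[0,0,0],[0,0,0],[0,0,0]], "hand": 0}}

```text
time: 11.9
ee_pos: [593.7, -46.2, 132.0]
eef_rot: [0.777, 0.63, -0.0, -0.0]
ft_force: [0.4, 0.1, -0.6]
width: -0.1
```

```bash
python3 - <<'E'
from look import *
st();G=snap("9");t=G["top"]["pixels"][:,:,::-1];s=G["scene"]["pixels"][:,:,::-1]
b=cv2.resize(s[200:340,165:365],None,fx=4,fy=4,interpolation=2);cv2.imwrite("pics/c9.png",b)
s=monitor.get_state()["ee_pos"];c,q=np.cos(-.207),np.sin(-.207);a=s[:2]-[563.5,-187.3];print(c*a[0]+q*a[1],-q*a[0]+c*a[1])
E
```

```text
11.9 [593.72 -46.15 132.04] yaw -11.90514931247391 [ 7.766e-01  6.300e-01 -4.000e-04 -3.000e-04] [ 0.4  0.1 -0.6] -0.1
2.20928043902871 144.46486172884184
```

View pics/c9.png

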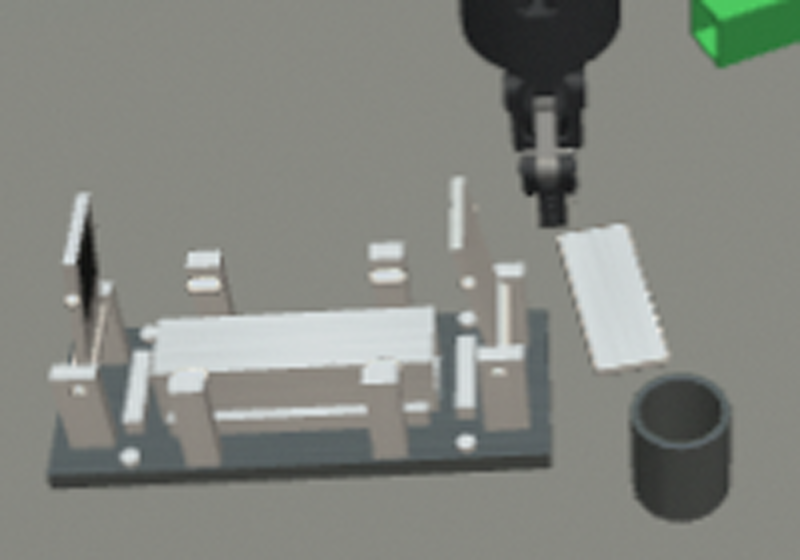

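The closed fingers are outside cover_a, clear of the offcuts. I sweep it inward along its arc.

Emit:
{"name": "send_rows", "arguments": {"linear": [[-0.012,-0.049,0],[-0.024,-0.097,-0.004],[-0.03,-0.124,-0.016],[-0.035,-0.149,-0.036],[-0.04,-0.169,-0.058],[-0.043,-0.184,-0.086],[-0.043,-0.184,-0.086]], "angular": [[0,0,0],[0,0,0],[0,0,0],[0,0,0],[0,0,0],[0,0,0],[0,0,0]]}}

```text
time: 12.7
ee_pos: [570.8, -138.1, 86.4]
eef_rot: [0.777, 0.63, -0.001, -0.002]
ft_force: [-1.0, 0.4, 0.3]
width: 0.1
```

```bash
python3 - <<'E'
from look import *
st();G=snap("10",("scene",));s=G["scene"]["pixels"][:,:,::-1]
b=cv2.resize(s[200:340,165:365],None,fx=4,fy=4,interpolation=2);cv2.imwrite("pics/c10.png",b)
s=monitor.get_state()["ee_pos"];c,q=np.cos(-.207),np.sin(-.207);a=s[:2]-[563.5,-187.3];print(c*a[0]+q*a[1],-q*a[0]+c*a[1])
E
```

```text
12.7 [ 570.8  -138.09   86.36] yaw -11.941768556827796 [ 0.7768  0.6297 -0.0012 -0.0016] [-1.   0.4  0.3] 0.1
-2.9875199004850055 50.216820608352236
```

View pics/c10.png

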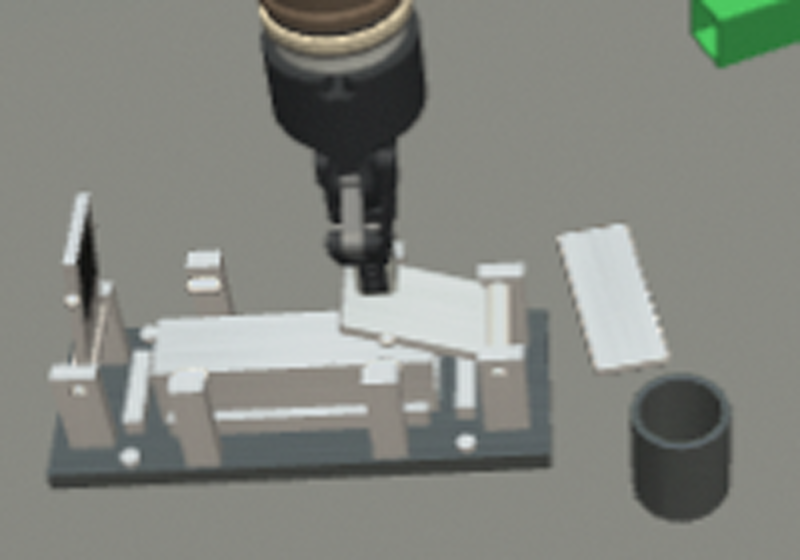

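Cover_a is partly down under the fingertip. I press it shut.

Emit:
{"name": "send_rows", "arguments": {"linear": [[0.003,-0.008,-0.014],[0.003,-0.011,-0.026],[0.003,-0.013,-0.038],[0.003,-0.013,-0.046],[0.003,-0.013,-0.054],[0.003,-0.013,-0.058],[0.003,-0.013,-0.058]], "angular": [[0,0,0],[0,0,0],[0,0,0],[0,0,0],[0,0,0],[0,0,0],[0,0,0]]}}

```text
time: 13.45
ee_pos: [573.6, -144.2, 59.9]
eef_rot: [0.776, 0.63, -0.001, -0.0]
ft_force: [-3.7, -0.1, 5.2]
width: -0.2
```

Emit:
{"name": "send_rows", "arguments": {"linear": [[0,0,-0.005],[0,0,-0.006],[0,0,0.05],[0,0,0.14],[0,0,0.22],[0,0,0.22]], "angular": [[0,0,0],[0,0,0],[0,0,0],[0,0,0],[0,0,0],[0,0,0]]}}

```text
time: 14.05
ee_pos: [579.5, -145.6, 176.8]
eef_rot: [0.776, 0.63, 0.004, 0.006]
ft_force: [0.9, -0.2, 0.2]
width: 0.5
```

```bash
python3 - <<'E'
from look import *
st();G=snap("11",("scene",));W=cloud(G["scene"]);s=G["scene"]["pixels"][:,:,::-1]
b=cv2.resize(s[200:340,165:365],None,fx=4,fy=4,interpolation=2);cv2.imwrite("pics/c11.png",b)
c,q=np.cos(-.207),np.sin(-.207)
A=W.reshape(-1,3)-[563.1,-187.1,0];L=np.c_[c*A[:,0]+q*A[:,1],-q*A[:,0]+c*A[:,1],A[:,2]]
for y in range(-70,110,10):
    m=(abs(L[:,0])<15)&(abs(L[:,1]-y)<5)&(L[:,2]<100);print(y,np.median(L[m][:,2]).round(1),end="; ")
s=monitor.get_state()["ee_pos"];a=s[:2]-[563.5,-187.3];print(c*a[0]+q*a[1],-q*a[0]+c*a[1])
E
```

```text
14.05 [ 579.46 -145.58  176.78] yaw -11.856550690751703 [0.7763 0.6303 0.0039 0.006 ] [ 0.9 -0.2  0.2] 0.5
-70 53.3; -60 53.4; -50 53.3; -40 53.7; -30 53.5; -20 53.1; -10 53.2; 0 53.7; 10 53.5; 20 53.2; 30 61.5; 40 61.7; 50 61.7; 60 61.3; 70 61.4; 80 59.7; 90 60.2; 100 61.4; 4.873846893370118 44.30415505265408
```

View pics/c11.png

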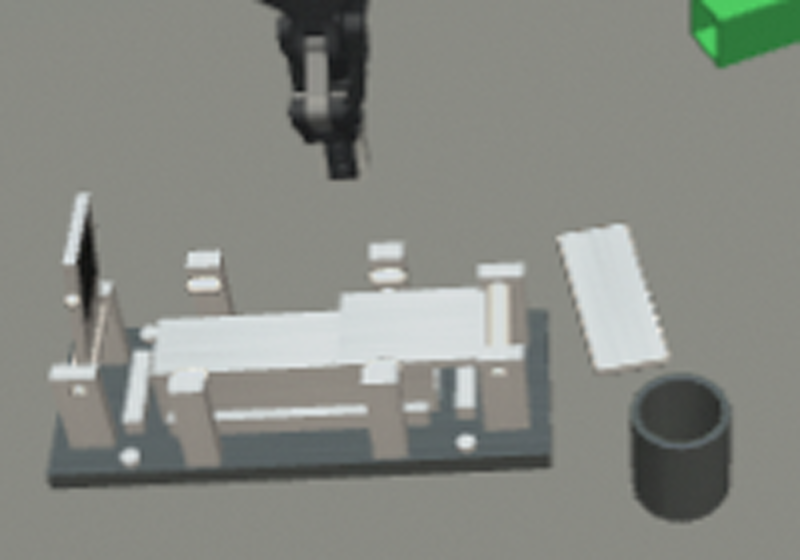

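Cover_a is level and holds: its top is uniform at 61.5, and this camera reads about 1.5 high. Now cover_b.

Emit:
{"name": "send_rows", "arguments": {"linear": [[-0.02,-0.09,0.015],[-0.04,-0.18,0.015],[-0.06,-0.27,0.015],[-0.08,-0.36,0.015],[-0.082,-0.37,0.015],[-0.082,-0.37,-0.04],[-0.082,-0.37,-0.086],[-0.082,-0.37,-0.086]], "angular": [[0,0,0],[0,0,0],[0,0,0],[0,0,0],[0,0,0],[0,0,0],[0,0,0],[0,0,0]]}}

```text
time: 14.9
ee_pos: [529.5, -326.1, 121.1]
eef_rot: [0.776, 0.63, -0.001, -0.005]
ft_force: [-0.6, 0.3, -0.7]
width: 0.2
```

```bash
python3 - <<'E'
from look import *
st();G=snap("12",("scene",));s=G["scene"]["pixels"][:,:,::-1]
b=cv2.resize(s[200:340,135:335],None,fx=4,fy=4,interpolation=2);cv2.imwrite("pics/c12.png",b)
c,q=np.cos(-.207),np.sin(-.207)
s=monitor.get_state()["ee_pos"];a=s[:2]-[563.5,-187.3];print(c*a[0]+q*a[1],-q*a[0]+c*a[1],s)
E
```

```text
14.9 [ 529.47 -326.07  121.05] yaw -11.884218022148275 [ 0.7765  0.6301 -0.0013 -0.0055] [-0.6  0.3 -0.7] 0.2
-3.2139741974847347 -143.370412097006 [ 530.88845227 -326.94917347  123.26014272]
```

View pics/c12.png

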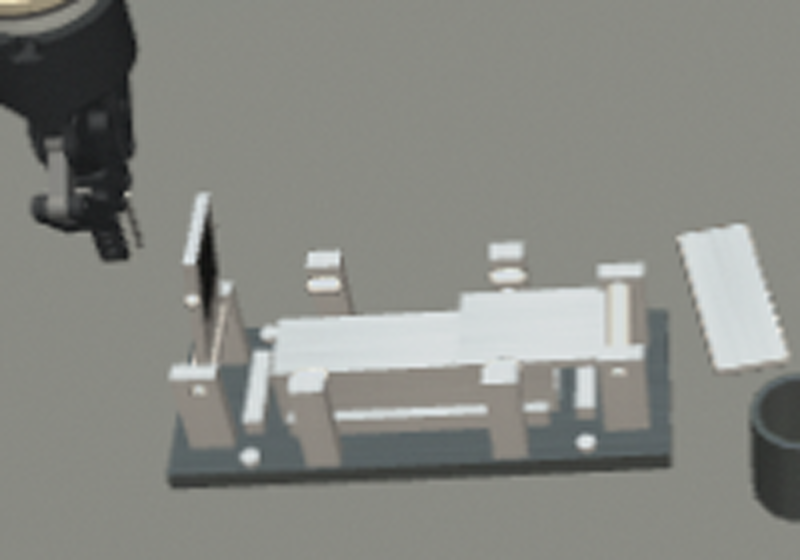

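Emit:
{"name": "send_rows", "arguments": {"linear": [[0.003,0,0.012],[0.003,0,0.012],[0.003,0,0.012]], "angular": [[0,0,0],[0,0,0],[0,0,0]]}}

```text
time: 15.25
ee_pos: [536.1, -329.8, 135.1]
eef_rot: [0.776, 0.63, 0.001, 0.002]
ft_force: [0.7, -0.1, -0.4]
width: 0.1
```

Emit:
{"name": "send_rows", "arguments": {"linear": [[0.008,0.05,0],[0.017,0.099,-0.008],[0.022,0.126,-0.02],[0.027,0.151,-0.04],[0.032,0.171,-0.062],[0.035,0.187,-0.09],[0.035,0.187,-0.09]], "angular": [[0,0,0],[0,0,0],[0,0,0],[0,0,0],[0,0,0],[0,0,0],[0,0,0]]}}

```text
time: 15.95
ee_pos: [550.7, -233.9, 85.1]
eef_rot: [0.776, 0.63, -0.001, -0.002]
ft_force: [-0.1, 1.0, 1.0]
width: -0.2
```

```bash
python3 - <<'E'
from look import *
st();G=snap("13",("scene",));s=G["scene"]["pixels"][:,:,::-1]
b=cv2.resize(s[200:340,135:335],None,fx=4,fy=4,interpolation=2);cv2.imwrite("pics/c13.png",b)
c,q=np.cos(-.207),np.sin(-.207)
s=monitor.get_state()["ee_pos"];a=s[:2]-[563.5,-187.3];print(c*a[0]+q*a[1],-q*a[0]+c*a[1],s)
E
```

```text
15.95 [ 550.65 -233.94   85.15] yaw -11.828037283392348 [ 0.7762  0.6305 -0.0008 -0.0021] [-0.1  1.   1. ] -0.2
-2.922986824410456 -48.853025744259845 [ 550.59890148 -234.50935959   85.83865189]
```

View pics/c13.png

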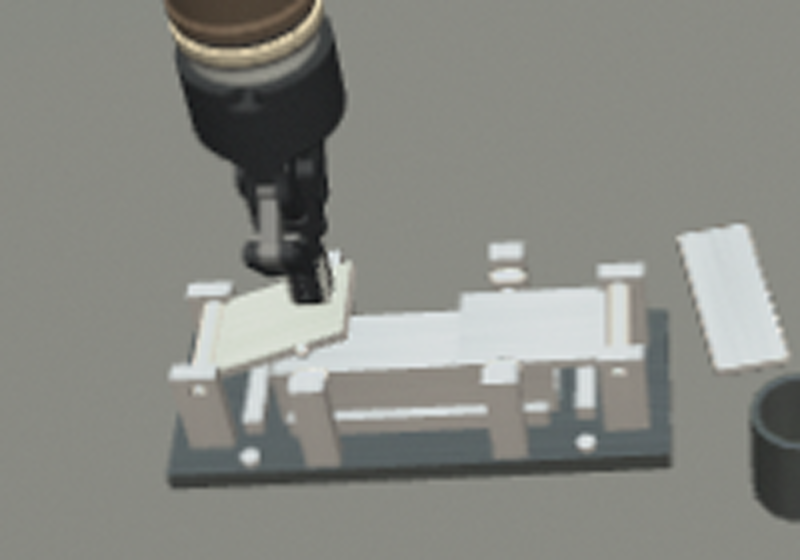

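Emit:
{"name": "send_rows", "arguments": {"linear": [[0.006,0.005,-0.014],[0.007,0.008,-0.026],[0.007,0.009,-0.038],[0.007,0.009,-0.046],[0.007,0.009,-0.054],[0.007,0.009,-0.06],[0.007,0.009,-0.062]], "angular": [[0,0,0],[0,0,0],[0,0,0],[0,0,0],[0,0,0],[0,0,0],[0,0,0]]}}

```text
time: 16.7
ee_pos: [555.6, -230.6, 59.5]
eef_rot: [0.777, 0.63, 0.0, -0.001]
ft_force: [-6.3, 5.9, 22.7]
width: 0.0
```

Emit:
{"name": "send_rows", "arguments": {"linear": [[0,0,-0.003],[0,0,-0.003],[0,0,0.05],[0,0,0.14],[0,0,0.23],[-0.1,0,0.3],[-0.2,0,0.36],[-0.25,0,0.36]], "angular": [[0,0,0],[0,0,0],[0,0,0],[0,0,0],[0,0,0],[0,0,0],[0,0,0],[0,0,0]]}}

```text
time: 17.5
ee_pos: [430.9, -232.3, 239.5]
eef_rot: [0.776, 0.63, 0.001, 0.003]
ft_force: [0.0, -0.7, 0.3]
width: -0.3
```

```bash
python3 - <<'E'
from look import *
st();G=snap("14")
c,q=np.cos(-.207),np.sin(-.207)
for n in G:
    W=cloud(G[n]);A=W.reshape(-1,3)-[563.1,-187.1,0];L=np.c_[c*A[:,0]+q*A[:,1],-q*A[:,0]+c*A[:,1],A[:,2]];print(n)
    for y in range(-110,120,10):
        m=(abs(L[:,0])<15)&(abs(L[:,1]-y)<5)&(L[:,2]<100)
        if m.any():print(y,np.median(L[m][:,2]).round(1),end="; ")
t=G["top"]["pixels"][:,:,::-1];s=G["scene"]["pixels"][:,:,::-1]
b=np.hstack([cv2.resize(s[200:340,165:365],None,fx=4,fy=4,interpolation=2),cv2.resize(t[140:280,335:535],None,fx=4,fy=4,interpolation=2)])
cv2.imwrite("pics/c14.png",cv2.resize(b,(800,280)))
d0=cloud(dict(np.load("top0.npz")))
E
```

```text
17.5 [ 430.94 -232.27  239.54] yaw -11.86426692175526 [0.7764 0.6302 0.0008 0.0027] [ 0.  -0.7  0.3] -0.3
scene
-110 65.0; -100 60.4; -90 59.8; -80 60.3; -70 61.2; -60 61.1; -50 60.7; -40 61.1; -30 61.2; -20 53.4; -10 53.2; 0 53.4; 10 53.4; 20 53.7; 30 61.3; 40 61.2; 50 61.2; 60 61.4; 70 61.2; 80 59.9; 90 59.4; 100 61.9; 110 65.4; top
-110 64.0; -100 60.1; -90 59.9; -80 60.0; -70 59.6; -60 60.0; -50 60.0; -40 60.1; -30 59.6; -20 52.0; -10 51.5; 0 51.9; 10 52.0; 20 52.5; 30 59.8; 40 59.8; 50 59.7; 60 59.9; 70 60.1; 80 59.8; 90 60.1; 100 60.4; 110 64.3;
```

View pics/c14.png

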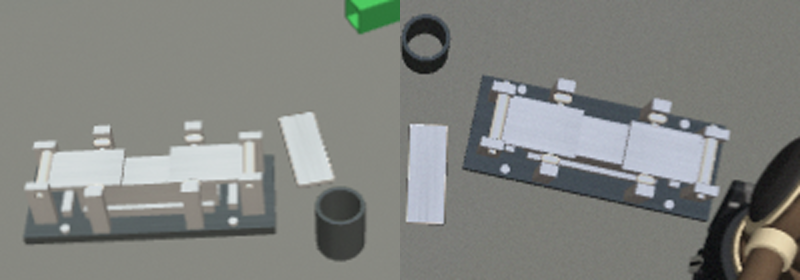

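Both covers are level at z 60 and the tube's top is at 52. The offcuts have not moved and the arm is clear. I hand in.

Emit:
{"name": "send_rows", "arguments": {"linear": [[0,0,0],[0,0,0],[0,0,0]], "angular": [[0,0,0],[0,0,0],[0,0,0]]}}

```text
time: 17.9
ee_pos: [431.4, -231.2, 236.2]
eef_rot: [0.776, 0.63, -0.0, -0.0]
ft_force: [0.3, 0.4, -0.7]
width: -0.4
```

```bash
python3 -c "
from plant import r
print(r.job_done())"
```

```text
the job is handed in; nothing more can be done
None
```

The job is done and handed in at about 18 s of the 64 s. I pressed the paddle to its stop, lifted the tube out, laid it in the jig's seat and pressed both covers shut; no verdict was reported.

- **Last checks:** With the arm lifted clear, the top camera shows both covers level at z ≈ 60 mm along their full length. The tube's top is level at z ≈ 52 mm.
- **Offcuts:** The flat offcut and the pipe look unmoved in the pictures; I did not measure them.
- **What went wrong on the way:** On the first lowering the tube's edge touched the top of the -x seat wall, because it was about 3 mm off. I raised it, shifted it 3 mm and it then went in without contact.
- **Disagreements:** The scene camera reads about 1.5 mm higher than the top camera. The two also differ by 1–2 mm on the tube's position across the seat, so its final centring there was not measured more finely than that; its fit between the walls limits it to about 3 mm either way.

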